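# Feed the teal cassette into the desktop scanner

## Robot

A 7-joint arm with a two-finger parallel gripper is mounted at the origin on the work surface. World frame = base frame: x ahead of the robot, y to its left, z up, the work surface at z = 0. Lengths are in mm, angles in rad, forces in N, time in s.
With the tool pointing down it reaches from about 350 to 900 mm from the base axis. Payload 7.2 kg.
Tool frame: the origin (TCP) lies on the centre line of the jaws, within the pads' length; the fingertips stand 14 mm ahead of it and the grasp point (between the pads) lies 5 mm behind it; z points along the fingers, y is the line along which they close (so a half turn about z gives the same grasp; the last joint's range is limited). The gripper opens to 85 mm and grips with 20 to 120 N. Pads are 22 mm wide; open, the fingers measure 114 mm over their backs; the gripper's body (76 mm by 85 mm) begins 54 mm behind the grasp point. The pads swing forward as they close: fully open they stand 13 mm farther back than shut.
Start: joints at [1.139, 0.411, -0.013, 1.596, 0.006, 1.134, -0.082], TCP at [222.381, -584.102, 245.297] pointing down, gripper open.
Joint ranges: [-2.95, 2.95], [-0.29, 1.99], [-1.47, 1.44], [0.14, 2.54], [-1.03, 4.17], [0.13, 1.85], [-2.86, 2.86]. Speed limits (rad/s): [2.39, 2.39, 3.01, 3.01, 3.14, 3.14, 3.14].

## Interface

Orientations are given as a unit quaternion [x, y, z, w].
In Python, from station import arm gives the robot as it stands. The module is installed in compiled form; this text tells all that it offers.
- The arm moves only by the tool drive_tool, never from a script. Its argument "motion" is text: rows parted by semicolons, each of 4 numbers parted by spaces: the shift along the world's x, y, z normalised to -1 to 1, where 1 is 0.6 m, then the turn about the world's z normalised to -1 to 1, where 1 is 45 degrees. A call has 1 to 10 rows; each row is the pose to reach, as a shift and turn from the pose commanded when the call began; what a row does not reach only later rows make up. A row lasts 1/12 s, in which the tool goes at most 41.7 mm and 7.16 degrees, less where a joint would pass 70% of its speed; a pose out of reach is approached as far as the arm can. A call with a number of a shift or a turn outside -1 to 1 is refused whole. A call with a gripper value outside its range is refused whole. "jaw" is the opening in per cent of the stroke, from 0 (shut) to 100 (fully open), set as the call begins (left out, the last holds). The fingers move at their own pace and stop on an object; "squeeze" is the grip in N (left out, the last holds). Time passes only in rows, so rows that repeat a pose let the fingers close. It gives the time, the measured TCP pose, the force, the opening and the grip force at its end, in the units of the state.
- arm.read_state(): the state, without advancing time (a new reading comes with each control period).
- arm.snapshot(name): name is "scene" or "side" or "wrist"; returns the picture (400x640x3 uint8, red, green, blue); there is no depth.
- arm.camera_info(name): a dict with "K" (3x3 intrinsics, pixels), "T" (4x4, takes a point from camera to world coordinates); the wrist camera has in their place "tool_from_camera" (4x4, takes a point from camera to tool coordinates, whose origin is the TCP and whose axes are the flange's). Camera axes: x right, y up, looking along -z (the intrinsics and any distortion apply to the point x, -y, -z); pixel columns grow to the right and rows downward; lengths in mm; the calibration is good to about 2 mm. A picture is of the moment at which its call begins: read the wrist's pose just before it. camera_info takes no time and is no camera call.
- arm.close_job(): hands the job in; it is judged then, once.
The state is a dict: "t": time; "joints": joint angles; "joint_vel": joint speeds; "joint_torque": joint torques, N m; "position": TCP position; "ee_rot": TCP orientation; "ft_force": force on the tool from outside, world axes, zero at the start; "wrist_torque": the same for the moment, N m; "width": opening from 0.0 (shut) to 1.0 (fully open); "gripper_force": force on a finger pad.
Only numpy, scipy, OpenCV 4.12 (cv2) and the standard library are available. Lean on these libraries where they do the work, as an engineer would, in place of code of your own. Each camera call takes 0.05 s, during which the arm holds its last target. There are 200 camera calls.

## Task

Lay the teal cassette in the open lane of the white desktop scanner, in front of its spring flap, and let go of it. Then with the red pusher push it through the flap until it is fully home against the back stop, draw the pusher out so that the flap shuts behind the cassette, and lay the pusher back on its blue pad. Leave the other two cassettes and the pen pot where they are.

Things in the scene. Friction and masses are not known exactly. Their poses are not given: they have to be found in the camera images.
- scanner: White desktop cassette scanner, fixed, 345 mm long, 110 wide. Origin at table level under the lane's centre line, in the plane of the flap (the housing's front face, x = 0); +x is the feed direction (roughly world +y), z up. Open lane from x = -220 to 0. Housing from x = 0 to 125, top 52 above the table, clear window over x = 34 to 108.
- scanner_lane (a point): Point on the lane floor's centre line, 55 mm in front of the flap: a cassette centred here lies 20 short of the flap. Axes as the scanner's. The floor is 12 above the table; the lane is 54 wide between two rails 5 high and 6 thick; outside the rails the base is flat, level with the lane floor, out to 55 either side of the centre line.
- scanner_home (a point): Where the centre of the underside of a fully home cassette lies: on the channel floor (12 mm above the table), 75 beyond the flap. Axes as the scanner's. The channel is as wide as the lane (54) and ends in a rigid back stop 110 beyond the flap; a home cassette's rear end is 40 beyond the flap. Port: 54 wide, 34 high.
- flap_door (a joint): Black spring flap in the scanner's port, hinged along its top edge 32 mm above the lane floor, 29 long, swings only inward: 0 rad shut (hanging), 1.45 wide open. A light spring shuts it (under 3 N opens it); it cannot shut until whatever is in the port is out of its way (a cassette's rear end about 30 past the port, the pusher drawn out).
- cassette_teal: Teal cassette, the one to feed: 70 mm long (x), 44 wide (y), 24 high (z), white label on top, black line round its middle; origin at the centre of its underside, x along its length; both ends alike. Lies flat on the black desk mat (3 thick), at any of the three cassette places. 84 to 168 g.
- cassette_grey: Grey cassette, bystander: 70 mm long (x), 44 wide (y), 24 high (z), white label on top, black line round its middle; origin at the centre of its underside, x along its length; both ends alike. Lies flat on the black desk mat (3 thick).
- cassette_yellow: Yellow cassette, bystander: 70 mm long (x), 44 wide (y), 24 high (z), white label on top, black line round its middle; origin at the centre of its underside, x along its length; both ends alike. Lies flat on the black desk mat (3 thick).
- pusher: Loading pusher: flat red bar 125 mm long (x), 36 wide (y), 18 high, with an upright black handle 30 (x) by 20 (y), centred at x = -37.5, top 70 above the bar's underside. Origin at the centre of the bar's underside; +x towards the front end that pushes. Starts flat on the blue pad, +x roughly along the scanner's feed direction. 120 g. At home its bar is 40 into the port, the handle outside.
- pusher_grip (a point): Point in the pusher's handle at which to grip it from above, across its 20 mm width (the pusher's y): 50 mm above the bar's underside, 20 below the handle's top, 100 behind the front end. The centre of mass is about 20 ahead of it (+x). Axes as the pusher's.
- pusher_tip (a point): Centre of the pusher's front end face, 9 mm above the bar's underside. Axes as the pusher's.
- pusher_pad: Blue pad for the pusher, fixed, 200 mm (x) by 100 (y), 3 thick; origin at the centre of its underside.
- pen_pot: Amber-brown pen pot with three pens, bystander: 68 mm across, pot 90 high, pens up to 140; origin at the centre of its underside.
Mind the look-alikes: they are no part of the job. What is shaped like the cassette_teal but green is not meant.

How it is judged:
By the outcome, as a careful person would: the job done as asked, in the order asked, and still so for the second after the job is handed in, with the robot touching nothing.
It also fails if it takes over 59 s, if anything falls off the work surface, if the arm or the gripper's body presses on something with over 40 N, if the wrist force passes 120 N, or if a joint passes its speed limit or range.

## Working session

There is one attempt and no reset: what is moved stays moved. The work goes in short steps, Python scripts to look and compute and a tool call to move; the robot and the scene stay as the last step left them, time stands still between calls to the robot, and variables do not carry over. Pictures are saved under pics/ and viewed, at most 10 in all, crops included, and the job is handed in when it is done.

Besides the shell and the picture viewer there is one more tool, called as a command line: name --argument value ..., lists and objects as JSON in quotes. drive_tool: Moves the arm, as the interface text tells. Its arguments: {"type":"object","properties":{"motion":{"type":"string"},"jaw":{"type":"number"},"squeeze":{"type":"number"}},"required":["motion"]}

```bash
mkdir -p pics; python3 - <<'E'
from station import arm
import cv2,numpy as np
np.set_printoptions(precision=4,suppress=True)
for n in("scene","side"):
    cv2.imwrite(f"pics/{n}0.png",arm.snapshot(n)[...,::-1])
    print(n,arm.camera_info(n))
print(arm.camera_info("wrist"));s=arm.read_state();print(s["t"],s["position"],s["ee_rot"],s["width"],s["ft_force"])
E
```

```text
scene {'K': array([[450.1716,   0.    , 324.0209],
       [  0.    , 450.1716, 201.7973],
       [  0.    ,   0.    ,   1.    ]]), 'T': array([[  -0.6387,   -0.5981,    0.4841, 1086.0108],
       [   0.7695,   -0.4985,    0.3992,  518.0623],
       [   0.0026,    0.6275,    0.7786,  940.0626],
       [   0.    ,    0.    ,    0.    ,    1.    ]])}
side {'K': array([[378.8617,   0.    , 310.43  ],
       [  0.    , 378.8617, 200.2715],
       [  0.    ,   0.    ,   1.    ]]), 'T': array([[   0.9982,    0.0318,   -0.0506,  475.7887],
       [  -0.0576,    0.7358,   -0.6747, -626.0852],
       [   0.0158,    0.6764,    0.7363,  825.1319],
       [   0.    ,    0.    ,    0.    ,    1.    ]])}
{'K': array([[346.678 ,   0.    , 319.5778],
       [  0.    , 346.678 , 199.0822],
       [  0.    ,   0.    ,   1.    ]]), 'tool_from_camera': array([[   0.0007,    0.961 ,    0.2766,   69.6591],
       [   1.    ,   -0.0006,   -0.0007,   -0.2771],
       [  -0.0005,    0.2766,   -0.961 , -128.9313],
       [   0.    ,    0.    ,    0.    ,    1.    ]])}
0.1 [ 222.2035 -583.7022  244.526 ] [ 0.9835  0.1809 -0.0002 -0.0007] 1.0017188618182056 [0.8816 0.0295 0.0127]
```

View pics/scene0.png

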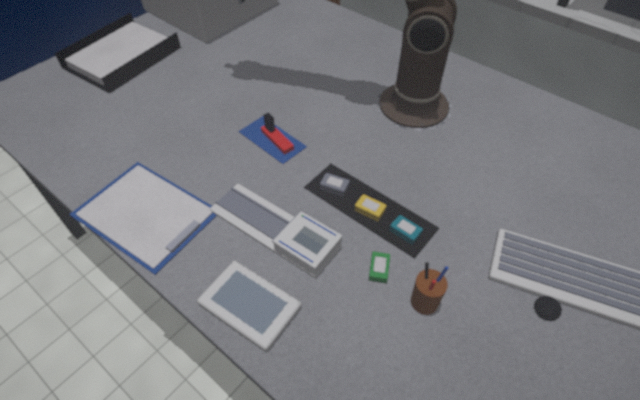

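View pics/side0.png

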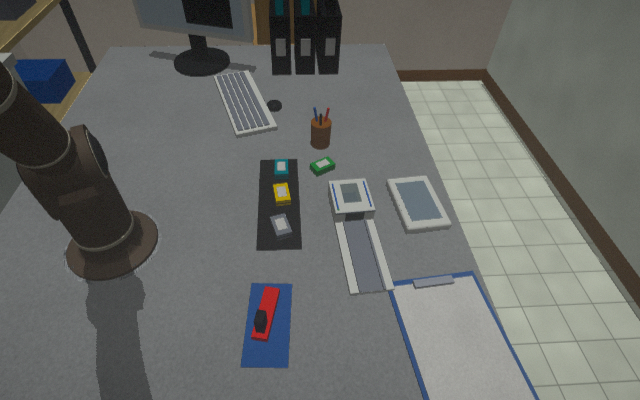

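Teal candidates: the one on the mat at scene (406,228) / side (281,167) is teal. The green one at scene (380,266) / side (322,165) lies off the mat and is the look-alike. The pusher is at scene (277,135), the scanner housing at (308,240), and the lane runs to the upper left. I'll enlarge to confirm.

```bash
python3 - <<'E'
import cv2
a=cv2.imread("pics/scene0.png")[98:298,190:450];cv2.imwrite("pics/sc.png",cv2.resize(a,None,fx=3,fy=3,interpolation=2))
a=cv2.imread("pics/side0.png")[150:370,235:400];cv2.imwrite("pics/si.png",cv2.resize(a,(0,0),fx=2.7,fy=2.7,interpolation=2))
E
```

```text
(no output)
```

View pics/sc.png

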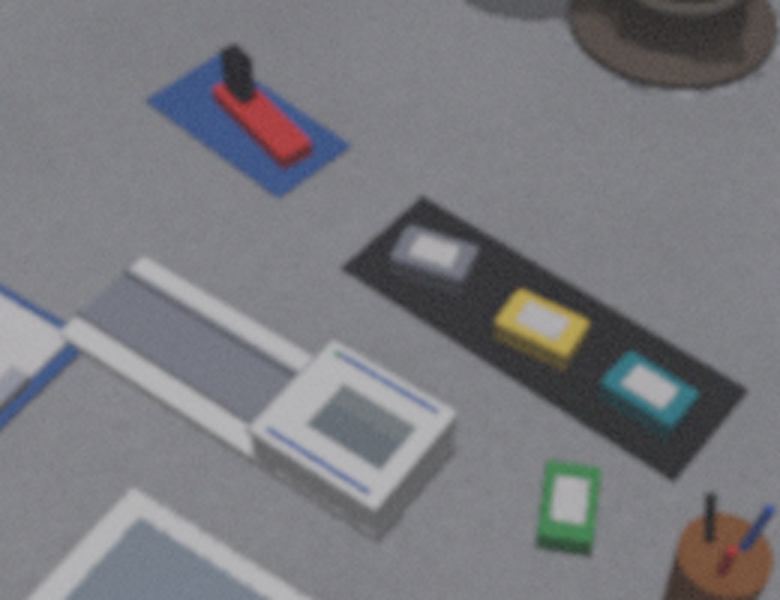

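View pics/si.png

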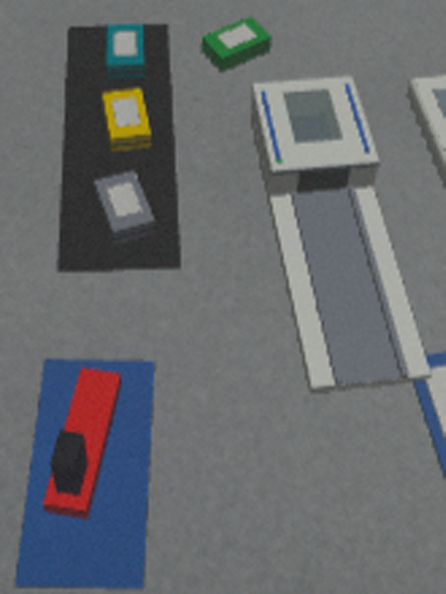

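The crops show teal (scene crop 648,388; side crop 125,47) at the far end of the mat, distinct from the green one at (570,505). Next I triangulate its corners, along with the scanner, pusher and pad.

```bash
cat > h.py <<'E'
from station import arm
import numpy as np
np.set_printoptions(precision=1,suppress=True)
def ray(K,T,p):
    d=np.linalg.inv(K)@[p[0],p[1],1];d=T[:3,:3]@(d*[1,-1,-1]);return T[:3,3],d/np.linalg.norm(d)
def onz(K,T,p,z):
    o,d=ray(K,T,p);return o+d*(z-o[2])/d[2]
def tri(rs):
    A=[];b=[]
    for o,d in rs:
        P=np.eye(3)-np.outer(d,d);A.append(P);b.append(P@o)
    x=np.linalg.lstsq(np.vstack(A),np.hstack(b),rcond=None)[0]
    return x,max(np.linalg.norm((np.eye(3)-np.outer(d,d))@(x-o)) for o,d in rs)
E
python3 - <<'E'
from h import *
S=arm.camera_info("scene");D=arm.camera_info("side")
f=lambda a:(190+(a[0]+.5)/3-.5,98+(a[1]+.5)/3-.5)
g=lambda a:(235+(a[0]+.5)/2.7-.5,150+(a[1]+.5)/2.7-.5)
P={"tealFL":((108,25),(698,394)),"tealFR":((143,25),(665,428)),"tealNR":((143,67),(601,385)),"tealNL":((107,67),(632,351)),
"hFL":((252,83),(456,411)),"hFR":((352,77),(377,508)),"hNR":((378,163),(252,425)),"hNL":((268,170),(333,343)),
"baseL":((312,390),(137,260)),"baseR":((430,378),(66,325)),
"padFL":((43,360),(348,147)),"padFR":((154,362),(281,196)),"padNR":((144,587),(148,100)),
"barFL":((82,369),(310,146)),"barFR":((121,375),(285,163)),"handle":((70,434),(235,50))}
for k,(a,b) in P.items():
    x,e=tri([ray(S["K"],S["T"],f(b)),ray(D["K"],D["T"],g(a))]);print(k,x,round(e,1))
E
```

```text
tealFL [426.9 292.1  23.7] 0.6
tealFR [470.  289.8  22.5] 1.7
tealNR [467.2 223.4  18.9] 0.2
tealNL [424.8 223.9  21.7] 2.2
hFL [584.5 159.3  51.4] 0.3
hFR [693.4 167.2  49.5] 2.0
hNR [699.8  41.9  50. ] 2.5
hNL [591.8  37.   47.5] 1.8
baseL [ 611.9 -186.1    6.6] 2.5
baseR [ 712.1 -178.4   10.8] 4.4
padFL [ 371.6 -140.4   -0.4] 2.2
padFR [ 468.8 -145.5    1. ] 2.0
padNR [ 456.1 -342.9    0.4] 2.1
barFL [ 407.4 -159.3   14.9] 0.9
barFR [ 440.2 -164.4   12.2] 0.9
handle [ 405.1 -254.5   82.3] 0.8
```

drive_tool --motion "0.31 0.67 0 1;0.31 0.67 0 1;0.31 0.67 0 1;0.31 0.67 0 1;0.31 0.67 0 1;0.31 0.67 0 1;0.31 0.67 0 1;0.31 0.67 0 1;0.31 0.67 0 1;0.31 0.67 0 1" --jaw 100

```text
t: 0.93
position: [397.5, -204.0, 245.3]
ee_rot: [0.839, 0.543, -0.0, 0.0]
ft_force: [0.2, -0.3, -0.1]
width: 0.999
gripper_force: 0.0
```

drive_tool --motion "0.06 0.05 0 0.6;0.06 0.05 0 0.6;0.06 0.05 0 0.6;0.06 0.05 0 0.6;0.06 0.05 0 0.6;0.06 0.05 0 0.6"

```text
t: 1.43
position: [433.1, -176.0, 245.0]
ee_rot: [0.691, 0.723, -0.0, -0.0]
ft_force: [0.2, -0.8, -0.4]
width: 0.997
gripper_force: 0.0
```

```bash
cat >> h.py <<'E'
import cv2
from scipy.spatial.transform import Rotation as R
def shot(name):
    s=arm.read_state();I=arm.snapshot("wrist");C=arm.camera_info("wrist")
    T=np.eye(4);T[:3,:3]=R.from_quat(s["ee_rot"]).as_matrix();T[:3,3]=s["position"];T=T@C["tool_from_camera"]
    np.savez(f"pics/{name}.npz",K=C["K"],T=T);cv2.imwrite(f"pics/{name}.png",I[...,::-1])
    print(s["t"],s["position"],s["joints"],np.degrees(2*np.arctan2(s["ee_rot"][1],s["ee_rot"][0])));return I
def load(name):
    z=np.load(f"pics/{name}.npz");return z["K"],z["T"]
E
python3 -c "
from h import *
shot('w1')"
```

```text
1.4333 [ 433.1 -176.   245. ] [ 0.7  0.2 -0.5  1.9  0.1  1.   0.2] 92.65349120288948
```

View pics/w1.png

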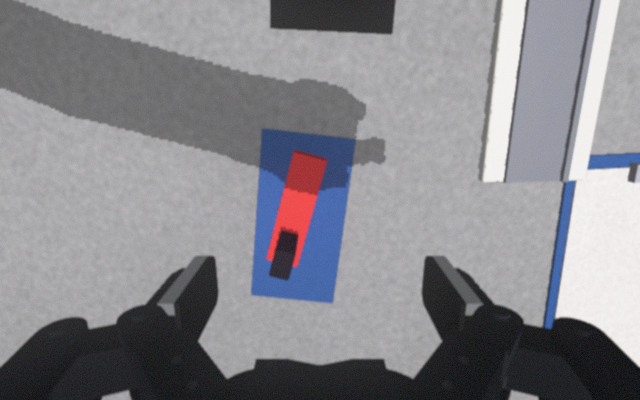

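Wrist view: pusher bar with front edge at (295,151)-(327,159), rear corners at (267,262)/(297,267), handle top around (282,270). The pad corners are (262,129), (355,137), (333,303) and (252,294), and the lane's end is at row 181. Next I go over the housing and teal.

drive_tool --motion "0.2 0.52 0 0;0.2 0.52 0 0;0.2 0.52 0 0;0.2 0.52 0 0;0.2 0.52 0 0;0.2 0.52 0 0;0.2 0.52 0 0;0.2 0.52 0 0;0.2 0.52 0 0;0.2 0.52 0 0"

```text
t: 2.32
position: [553.2, 139.2, 244.9]
ee_rot: [0.689, 0.725, 0.0, -0.001]
ft_force: [0.0, -0.6, 0.3]
width: 1.006
gripper_force: 0.0
```

```bash
python3 -c "
from h import *
shot('w2')"
```

```text
2.3167 [553.2 139.2 244.9] [ 0.2  0.4 -0.6  1.7  0.2  1.1 -0.5] 92.96464384792223
```

View pics/w2.png

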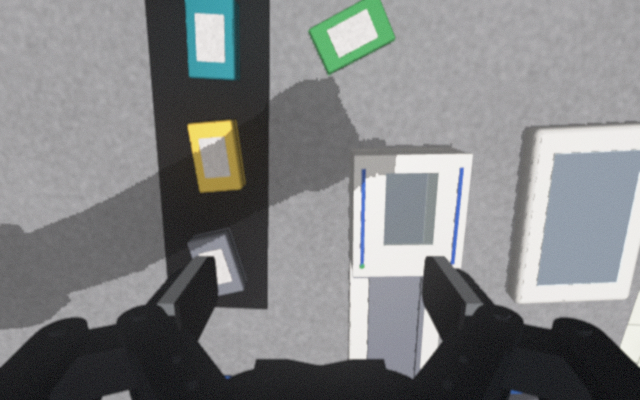

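Wrist view 2: teal is at the top left with near top corners (188,77) and (234,79) and label corners (194,14), (223,12), (226,60), (197,63). The housing top runs from (354,154)/(473,153) to the front at (352,276), and green is at (352,35).

```bash
python3 - <<'E'
from h import *
A=load('w1');B=load('w2')
def show(n,V,z,ps):
    for p in ps: print(n,p,onz(*V,p,z)[:2])
show("bar front",A,21,[(295,151),(327,159)]);show("bar rear",A,21,[(267,262),(297,267)])
show("handle top",A,73,[(273,257),(295,262),(270,276),(290,280)])
show("pad",A,3,[(262,129),(355,137),(333,303),(252,294)])
show("base end",A,12,[(482,181),(588,181)]);show("floorL@17",A,17,[(505,181),(526,0)]);show("floorR@12",A,12,[(565,181),(597,0)])
show("house",B,52,[(354,154),(473,153),(352,276)]);show("blue",B,52,[(363,168),(361,265),(461,168),(453,263)])
show("teal",B,27,[(188,77),(234,79)]);show("label",B,27,[(194,14),(223,12),(226,60),(197,63)])
# heights: teal label centre, pusher front from wrist + side/scene
S=arm.camera_info("scene");D=arm.camera_info("side")
f=lambda a:(190+(a[0]+.5)/3-.5,98+(a[1]+.5)/3-.5)
g=lambda a:(235+(a[0]+.5)/2.7-.5,150+(a[1]+.5)/2.7-.5)
print(tri([ray(*B,(210,37)),ray(S["K"],S["T"],f((650,385))),ray(D["K"],D["T"],g((125,45)))]))
print(tri([ray(*A,(311,155)),ray(S["K"],S["T"],f((298,154))),ray(D["K"],D["T"],g((101,372)))]))
E
```

```text
bar front (295, 151) [ 406.6 -157.7]
bar front (327, 159) [ 439.6 -164.3]
bar rear (267, 262) [ 378.7 -283.3]
bar rear (297, 267) [ 412.4 -287.9]
handle top (273, 257) [ 391.8 -251.7]
handle top (295, 262) [ 412.8 -255.9]
handle top (270, 276) [ 389.1 -271.9]
handle top (290, 280) [ 408.5 -275.3]
pad (262, 129) [ 370.1 -138.8]
pad (355, 137) [ 468.5 -142.5]
pad (333, 303) [ 456.8 -343.5]
pad (252, 294) [ 358.2 -335.8]
base end (482, 181) [ 606.9 -181.7]
base end (588, 181) [ 720.3 -176.4]
floorL@17 (505, 181) [ 628.7 -179.5]
floorL@17 (526, 0) [614.7  -9.3]
floorR@12 (565, 181) [ 695.7 -177.5]
floorR@12 (597, 0) [683.4  -4.9]
house (354, 154) [583.5 162.3]
house (473, 153) [693.9 169.1]
house (352, 276) [591.5  36.3]
blue (363, 168) [593.  149.6]
blue (361, 265) [599.7  49.3]
blue (461, 168) [685.1 154.4]
blue (453, 263) [693.2  56.4]
teal (188, 77) [423.6 223.2]
teal (234, 79) [467.  223.7]
label (194, 14) [431.8 277.5]
label (223, 12) [458.  280.5]
label (226, 60) [459.8 240.2]
label (197, 63) [432.6 236.1]
(array([445.7, 257.6,  24.3]), np.float64(2.196596194766871))
(array([ 423.1, -162. ,   13.7]), np.float64(0.27650865690693766))
```

drive_tool --motion "-0.1795 0.199 -0.05 -0.04;-0.1795 0.199 -0.1 -0.04;-0.1795 0.199 -0.2 -0.04;-0.1795 0.199 -0.25 -0.04;-0.1795 0.199 -0.3 -0.04;-0.1795 0.199 -0.3 -0.04;-0.1795 0.199 -0.3 -0.04;-0.1795 0.199 -0.3 -0.04"

```text
t: 3.03
position: [443.8, 253.6, 63.2]
ee_rot: [0.701, 0.713, -0.003, -0.001]
ft_force: [0.4, -0.4, 0.5]
width: 1.004
gripper_force: 0.0
```

```bash
python3 -c "
from h import *
shot('w3')"
```

```text
3.0333 [443.8 253.6  63.2] [-0.2  0.5 -0.6  2.   0.4  0.7 -1. ] 91.00571518711043
```

View pics/w3.png

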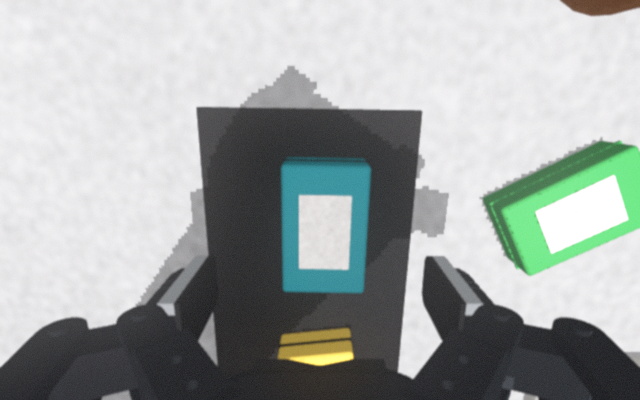

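Near view: teal top-face corners (283,163), (370,164), (364,293), (283,291); label (298,195), (352,194), (350,270), (299,269). Yellow is behind at (316,345), and the grip region is clear.

```bash
python3 - <<'E'
from h import *
B=load('w2');C=load('w3')
for p in [(283,163),(370,164),(364,293),(283,291)]: print(onz(*C,p,27))
for a,b in zip([(194,14),(223,12),(226,60),(197,63)],[(298,195),(352,194),(350,270),(299,269)]): print(tri([ray(*B,a),ray(*C,b)]))
E
```

```text
[424.7 293.9  27. ]
[466.6 294.2  27. ]
[467.5 224.   27. ]
[424.  224.3  27. ]
(array([431.7, 277.7,  26.2]), np.float64(0.22151562646654144))
(array([458.5, 279.9,  29.5]), np.float64(0.16120290059089515))
(array([459.8, 239.5,  29.8]), np.float64(0.8058322015127909))
(array([432.2, 236.4,  24.9]), np.float64(0.25531856724995233))
```

drive_tool --motion "0 0 0 0;0 0 0 0"

```text
t: 3.25
position: [448.0, 255.0, 67.5]
ee_rot: [0.702, 0.713, 0.002, 0.001]
ft_force: [-0.3, -0.1, 0.2]
width: 1.0
gripper_force: 0.0
```

drive_tool --motion "-0.004 0.007 -0.03 0;-0.004 0.007 -0.06 0;-0.004 0.007 -0.0775 0;-0.004 0.007 -0.0775 0;-0.004 0.007 -0.0775 0"

```text
t: 3.67
position: [443.9, 259.3, 19.4]
ee_rot: [0.701, 0.713, 0.0, 0.0]
ft_force: [0.5, 0.3, 0.5]
width: 1.004
gripper_force: 0.0
```

drive_tool --motion "0 0 0 0;0 0 0 0;0 0 0 0;0 0 0 0;0 0 0 0;0 0 0 0;0 0 0 0;0 0 0 0" --jaw 0 --squeeze 40

```text
t: 4.33
position: [443.9, 259.9, 19.7]
ee_rot: [0.701, 0.713, 0.001, 0.0]
ft_force: [-0.1, -0.8, 5.1]
width: 0.513
gripper_force: 40.5
```

drive_tool --motion "0 0 0.06 0;0 0 0.12 0;0 0 0.17 0;0 0 0.17 0;0.1 -0.1 0.17 0;0.15 -0.15 0.17 0;0.2 -0.2 0.17 0;0.2 -0.2 0.17 0"

```text
t: 5.0
position: [562.1, 140.1, 120.8]
ee_rot: [0.7, 0.714, -0.0, 0.0]
ft_force: [1.0, 0.8, -0.6]
width: 0.504
gripper_force: 42.1
```

```bash
python3 - <<'E'
from h import *
A=load('w1');I=cv2.imread('pics/w1.png').astype(int)
for r in (30,90,150,170):
    m=I[r-2:r+3].mean(0);row=m.sum(1)/3
    d=np.diff(cv2.GaussianBlur(row[None].astype(np.float32),(5,1),1)[0])
    c=[i for i in range(470,635) if abs(d[i])>5 and abs(d[i])==max(abs(d[i-3:i+4]))]
    print(r,[(i+.5,int(round(float(d[i]))),onz(*A,(i+.5,r),12)[0].round(1),onz(*A,(i+.5,r),17)[:2].round(1)) for i in c])
E
```

```text
30 [(493.5, -16, np.float64(591.8), array([589.5, -35.7])), (498.5, 35, np.float64(596.5), array([594.2, -35.5])), (522.5, -43, np.float64(619.4), array([616.7, -34.4])), (585.5, -23, np.float64(679.3), array([675.9, -31.6])), (594.5, 24, np.float64(687.9), array([684.3, -31.3])), (613.5, -21, np.float64(706.0), array([702.2, -30.4]))]
90 [(486.5, -16, np.float64(594.9), array([592.6, -89.4])), (491.5, 33, np.float64(599.9), array([597.6, -89.2])), (514.5, -44, np.float64(622.8), array([620.1, -88.1])), (574.5, -23, np.float64(682.5), array([679. , -85.4])), (578.5, 23, np.float64(686.5), array([682.9, -85.2])), (584.5, 24, np.float64(692.5), array([688.8, -84.9])), (601.5, -19, np.float64(709.4), array([705.5, -84.1]))]
150 [(480.5, -17, np.float64(599.5), array([ 597.1, -148.2])), (485.5, 34, np.float64(604.7), array([ 602.2, -148. ])), (506.5, -43, np.float64(626.6), array([ 623.8, -147. ])), (564.5, -22, np.float64(687.1), array([ 683.5, -144.2])), (573.5, 25, np.float64(696.5), array([ 692.8, -143.7])), (590.5, -20, np.float64(714.2), array([ 710.2, -142.9]))]
170 [(478.5, -17, np.float64(601.1), array([ 598.7, -169.1])), (483.5, 32, np.float64(606.4), array([ 603.9, -168.9])), (504.5, -42, np.float64(628.6), array([ 625.9, -167.8])), (560.5, -22, np.float64(688.0), array([ 684.4, -165.1])), (564.5, 22, np.float64(692.2), array([ 688.6, -164.9])), (569.5, 26, np.float64(697.5), array([ 693.8, -164.6])), (586.5, -12, np.float64(715.5), array([ 711.6, -163.8])), (629.5, -41, np.float64(761.1), array([ 756.5, -161.7]))]
```

drive_tool --motion "0.147 -0.274 0 0.065;0.147 -0.274 0 0.065;0.147 -0.274 0 0.065;0.147 -0.274 0 0.065;0.147 -0.274 0 0.065;0.147 -0.274 -0.03 0.065;0.147 -0.274 -0.08 0.065;0.147 -0.274 -0.08 0.065;0.147 -0.274 -0.08 0.065"

```text
t: 5.75
position: [647.6, -22.5, 71.1]
ee_rot: [0.682, 0.731, -0.001, -0.002]
ft_force: [0.8, 0.0, -1.1]
width: 0.51
gripper_force: 42.0
```

drive_tool --motion "0.002 0 0 0;0.002 0 0 0;0.002 0 0 0"

```text
t: 6.0
position: [651.5, -22.1, 74.5]
ee_rot: [0.682, 0.731, 0.001, 0.001]
ft_force: [-0.4, 0.4, -1.0]
width: 0.506
gripper_force: 42.1
```

```bash
python3 -c "
from h import *
I=shot('w4');cv2.imwrite('pics/w4c.png',cv2.resize(I[100:400,150:550,::-1],(800,600)))"
```

```text
6.0 [651.5 -22.1  74.5] [ 0.3  0.7 -0.5  1.7  0.4  0.9 -0.3] 94.00491626302674
```

View pics/w4c.png

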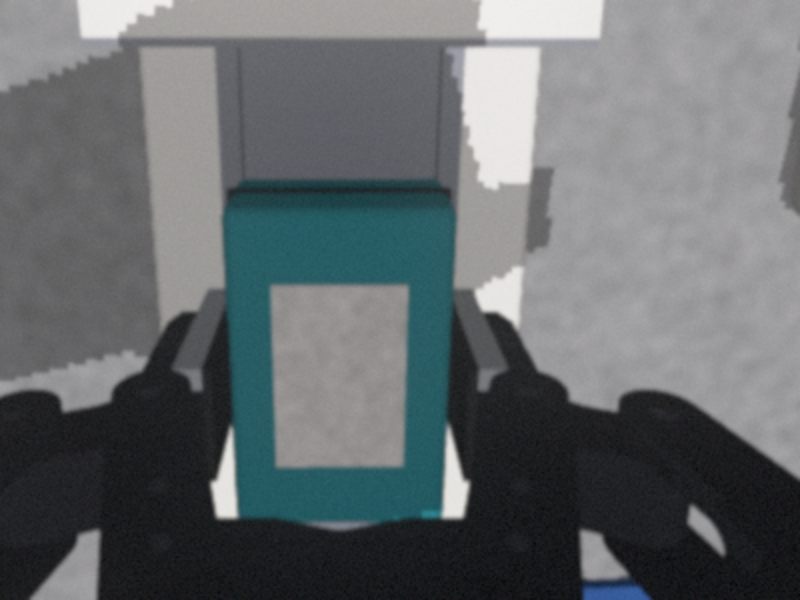

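The cassette is centred between the rails: lane floor columns 240–440, cassette 225–453 (nearer the camera). Lowering now.

drive_tool --motion "0 0 -0.03 0;0 0 -0.055 0;0 0 -0.068 0;0 0 -0.068 0;0 0 -0.068 0"

```text
t: 6.47
position: [650.2, -22.5, 31.6]
ee_rot: [0.682, 0.731, -0.0, -0.0]
ft_force: [-0.4, -0.2, -1.4]
width: 0.506
gripper_force: 42.1
```

drive_tool --motion "0 0 -0.003 0;0 0 -0.005 0;0 0 -0.005 0;0 0 -0.005 0"

```text
t: 6.8
position: [650.7, -22.6, 29.3]
ee_rot: [0.682, 0.731, 0.0, 0.0]
ft_force: [0.9, 0.4, -0.0]
width: 0.507
gripper_force: 42.7
```

drive_tool --motion "0 0 0 0;0 0 0 0;0 0 0 0;0 0 0 0;0 0 0 0;0 0 0.05 0;0 0 0.12 0;0 0 0.2 0;0 0 0.25 0;0 0 0.25 0" --jaw 100

```text
t: 7.63
position: [654.4, -21.7, 187.7]
ee_rot: [0.682, 0.731, 0.004, 0.004]
ft_force: [1.2, 0.0, 0.5]
width: 1.002
gripper_force: 0.0
```

```bash
python3 - <<'E'
from h import *
shot('w5');I=cv2.imread('pics/w5.png');V=load('w5')
h=cv2.cvtColor(I,cv2.COLOR_BGR2HSV);m=cv2.inRange(h,(82,90,40),(100,255,255))
n,l,s,c=cv2.connectedComponentsWithStats(m);k=1+np.argmax(s[1:,4]);print(s[k])
cn=max(cv2.findContours((l==k).astype(np.uint8),0,2)[0],key=cv2.contourArea)
b=cv2.boxPoints(cv2.minAreaRect(cn));print(b)
for p in b: print(onz(*V,p,36))
E
```

```text
7.6333 [654.4 -21.7 187.7] [ 0.4  0.6 -0.6  1.6  0.3  1.1 -0.2] 93.96532188291505
[ 286  146   53   82 2545]
[[286. 146.]
 [338. 146.]
 [338. 227.]
 [286. 227.]]
[626.3  10.3  36. ]
[668.2  13.2  36. ]
[674.1 -56.3  36. ]
[629.3 -59.2  36. ]
```

drive_tool --motion "-0.417 -0.396 0 -0.36;-0.417 -0.396 0 -0.36;-0.417 -0.396 0 -0.36;-0.417 -0.396 0 -0.36;-0.417 -0.396 0 -0.36;-0.417 -0.396 0 -0.36;-0.417 -0.396 0 -0.36;-0.417 -0.396 0 -0.36;-0.417 -0.396 0 -0.36;-0.417 -0.396 0 -0.36"

```text
t: 8.52
position: [396.4, -263.3, 178.0]
ee_rot: [0.781, 0.625, -0.001, -0.001]
ft_force: [0.7, -0.0, 0.0]
width: 0.999
gripper_force: 0.0
```

drive_tool --motion "0 0 -0.04 0;0 0 -0.07 0;0 0 -0.07 0;0 0 -0.07 0"

```text
t: 8.85
position: [400.3, -258.9, 136.2]
ee_rot: [0.778, 0.628, -0.0, -0.001]
ft_force: [0.6, -0.0, 0.3]
width: 0.997
gripper_force: 0.0
```

```bash
python3 -c "
from h import *
shot('w6')"
```

```text
8.85 [ 400.3 -258.9  136.2] [ 0.9  0.3 -0.5  2.   0.2  0.8  0.1] 77.86366700932646
```

View pics/w6.png

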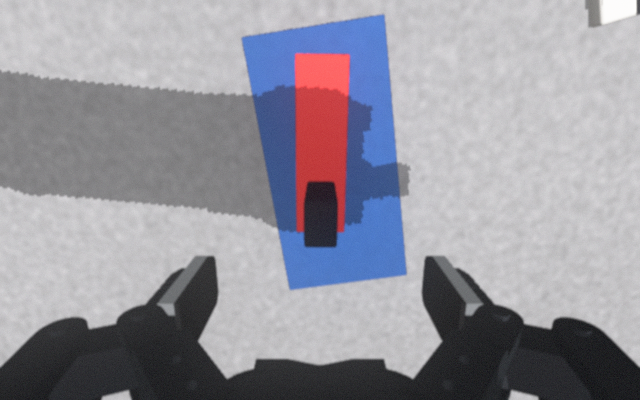

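The pusher lies straight in the view: front edge (295,53)-(349,53), handle top rear edge at row 246, cols 305–337.

```bash
python3 - <<'E'
from h import *
A=load('w1');V=load('w6')
print(onz(*V,(295,53),21),onz(*V,(349,53),21),onz(*V,(297,231),21),onz(*V,(344,231),21),onz(*V,(305,246),73),onz(*V,(337,246),73),onz(*V,(305,200),73),onz(*V,(337,200),73))
print(tri([ray(*A,(295,151)),ray(*V,(295,53))]),tri([ray(*A,(327,159)),ray(*V,(349,53))]),tri([ray(*A,(270,276)),ray(*V,(305,246))]),tri([ray(*A,(290,280)),ray(*V,(337,246))]))
print("pad",[onz(*V,p,3)[:2] for p in[(242,38),(384,14),(407,273),(290,289)]])
E
```

```text
[ 404.6 -158.2   21. ] [ 439.2 -165.6   21. ] [ 377.7 -279.6   21. ] [ 412.3 -287.    21. ] [ 388.1 -271.    73. ] [ 406.8 -275.    73. ] [ 394.4 -243.    73. ] [ 412.5 -246.8   73. ]
(array([ 405.5, -158. ,   18.4]), np.float64(0.9406842305741884)) (array([ 439.7, -165.1,   16. ]), np.float64(0.03529985767141993)) (array([ 389.6, -267.8,   80.4]), np.float64(0.5081829781087671)) (array([ 407.6, -275.8,   71.7]), np.float64(0.8414943701273634))
pad [array([ 370.1, -138.7]), array([ 468.9, -144.5]), array([ 456.6, -342.1]), array([ 357.2, -336.3])]
```

drive_tool --motion "0 0 -0.05 0;0 0 -0.1 0;0 0 -0.135 0;0 0 -0.147 0;0 0 -0.147 0;0 0 -0.147 0"

```text
t: 9.4
position: [401.2, -260.2, 49.8]
ee_rot: [0.778, 0.628, 0.0, 0.0]
ft_force: [0.6, 0.3, 0.8]
width: 1.004
gripper_force: 0.0
```

drive_tool --motion "0 0 0 0;0 0 0 0;0 0 0 0;0 0 0 0;0 0 0 0;0 0 0 0;0 0 0 0;0 0 0 0;0 0 0 0;0 0 0 0" --jaw 0 --squeeze 80

```text
t: 10.23
position: [400.7, -260.5, 49.4]
ee_rot: [0.778, 0.628, 0.0, 0.001]
ft_force: [-1.3, -0.8, 5.7]
width: 0.224
gripper_force: 78.8
```

drive_tool --motion "0 0 0.05 0;0 0 0.1 0;0 0 0.1 0;0.434 0.1425 0.1 0.36;0.434 0.1425 0.1 0.36;0.434 0.1425 0.1 0.36;0.434 0.1425 0.1 0.36;0.434 0.1425 0.1 0.36;0.434 0.1425 0.1 0.36;0.434 0.1425 0.1 0.36"

```text
t: 11.07
position: [664.3, -171.7, 108.1]
ee_rot: [0.681, 0.732, 0.001, -0.0]
ft_force: [0.4, 1.2, -0.1]
width: 0.226
gripper_force: 78.6
```

drive_tool --motion "0 0 0 0;0 0 0 0;0 0 0 0"

```text
t: 11.32
position: [659.5, -175.1, 107.8]
ee_rot: [0.682, 0.731, -0.001, -0.001]
ft_force: [-0.5, 0.2, -1.9]
width: 0.226
gripper_force: 78.7
```

```bash
cat >> h.py <<'E'
def redbar(name,z):
    s=arm.read_state();shot(name);I=cv2.imread(f'pics/{name}.png');V=load(name)
    h=cv2.cvtColor(I,cv2.COLOR_BGR2HSV);m=cv2.inRange(h,(0,130,50),(8,255,255))|cv2.inRange(h,(172,130,50),(180,255,255))
    n,l,st,c=cv2.connectedComponentsWithStats(m);k=1+np.argmax(st[1:,4]);l=l==k;print(st[k])
    y0=st[k][1]
    for r in range(y0,y0+st[k][3],12):
        x=np.where(l[r])[0]
        if len(x):print(r,x[0],x[-1],onz(*V,(x[0]-.5,r),z)[:2],onz(*V,(x[-1]+.5,r),z)[:2])
E
python3 -c "
from h import *
redbar('w7',79.4)"
```

```text
11.3167 [ 659.5 -175.1  107.8] [ 0.5  0.7 -0.5  1.5  0.4  1.  -0. ] 93.961417102936
[  278    23    85   220 16321]
23 279 305 [635.  -76.1] [646.1 -75.3]
35 278 362 [634.8 -80.7] [670.  -78.2]
47 279 362 [635.3 -85.2] [670.5 -82.8]
59 279 361 [635.5 -89.9] [670.5 -87.5]
71 279 361 [635.7 -94.7] [671.  -92.2]
83 279 360 [635.9 -99.6] [671.1 -97.1]
95 280 360 [ 636.5 -104.5] [ 671.6 -102. ]
107 280 360 [ 636.7 -109.5] [ 672.1 -107. ]
119 280 359 [ 636.9 -114.6] [ 672.2 -112.2]
131 281 359 [ 637.5 -119.8] [ 672.7 -117.4]
143 281 358 [ 637.7 -125.2] [ 672.8 -122.7]
155 281 358 [ 637.9 -130.6] [ 673.4 -128.1]
167 282 358 [ 638.6 -136.1] [ 673.9 -133.6]
179 282 357 [ 638.8 -141.8] [ 674.  -139.3]
191 282 357 [ 639.1 -147.5] [ 674.6 -145. ]
203 283 356 [ 639.8 -153.4] [ 674.7 -150.9]
215 283 356 [ 640.  -159.4] [ 675.3 -156.9]
227 283 355 [ 640.2 -165.5] [ 675.4 -163. ]
239 284 354 [ 641.  -171.7] [ 675.6 -169.3]
```

drive_tool --motion "0.003 0 -0.04 0;0.003 0 -0.07 0;0.003 0 -0.078 0;0.003 0 -0.078 0;0.003 0 -0.078 0"

```text
t: 11.78
position: [662.1, -175.5, 62.6]
ee_rot: [0.683, 0.731, -0.0, 0.0]
ft_force: [-0.3, -0.5, -1.8]
width: 0.22
gripper_force: 78.8
```

drive_tool --motion "0 0 0 0;0 0 0 0"

```text
t: 11.95
position: [663.1, -175.0, 63.5]
ee_rot: [0.682, 0.731, 0.0, 0.001]
ft_force: [-0.4, 0.4, -1.8]
width: 0.223
gripper_force: 78.8
```

drive_tool --motion "0 0 -0.005 0;-0.0014 0.02 -0.005 0;-0.0025 0.035 -0.005 0;-0.0035 0.05 -0.005 0;-0.0046 0.065 -0.005 0;-0.0056 0.08 -0.005 0;-0.0067 0.095 -0.005 0;-0.0077 0.11 -0.005 0;-0.0084 0.12 -0.005 0;-0.0084 0.12 -0.005 0"

```text
t: 12.78
position: [657.5, -99.9, 59.2]
ee_rot: [0.681, 0.732, 0.001, -0.0]
ft_force: [0.1, 0.7, -1.6]
width: 0.223
gripper_force: 78.8
```

drive_tool --motion "-0.0011 0.015 0 0;-0.0021 0.03 0 0;-0.0032 0.045 0 0;-0.0042 0.06 0 0;-0.0053 0.075 0 0;-0.0063 0.09 0 0;-0.007 0.1 0 0;-0.0077 0.11 0 0;-0.0084 0.118 0 0;-0.0084 0.12 0 0"

```text
t: 13.62
position: [652.2, -29.3, 59.0]
ee_rot: [0.682, 0.732, 0.0, -0.0]
ft_force: [-0.5, -1.2, -1.6]
width: 0.224
gripper_force: 78.7
```

Final approach in small steps, watching the force.

drive_tool --motion "-0.0005 0.005 0 0;-0.0007 0.0085 0 0;-0.001 0.0115 0 0;-0.001 0.0115 0 0"

```text
t: 13.95
position: [651.7, -23.4, 58.9]
ee_rot: [0.682, 0.731, 0.0, -0.0]
ft_force: [0.0, -0.0, -2.2]
width: 0.222
gripper_force: 78.7
```

drive_tool --motion "-0.0002 0.003 0 0;-0.0003 0.005 0 0;-0.0003 0.005 0 0"

```text
t: 14.2
position: [651.6, -20.5, 59.0]
ee_rot: [0.682, 0.731, 0.0, -0.0]
ft_force: [-0.3, -0.5, -2.0]
width: 0.223
gripper_force: 78.7
```

drive_tool --motion "-0.0002 0.002 0 0;-0.0003 0.004 0 0;-0.0003 0.004 0 0"

```text
t: 14.45
position: [651.6, -20.3, 59.2]
ee_rot: [0.683, 0.731, -0.001, 0.001]
ft_force: [0.7, -5.5, -0.8]
width: 0.225
gripper_force: 79.0
```

drive_tool --motion "-0.0002 0.002 0 0;-0.0002 0.003 0 0;-0.0002 0.003 0 0"

```text
t: 14.7
position: [651.6, -20.2, 59.4]
ee_rot: [0.683, 0.73, -0.001, 0.002]
ft_force: [-0.7, -8.9, 1.0]
width: 0.225
gripper_force: 79.2
```

drive_tool --motion "0.0014 -0.02 0 0;0.0028 -0.04 0 0;0.0046 -0.065 0 0;0.0063 -0.09 0 0;0.0084 -0.12 0 0;0.0105 -0.15 0 0;0.0126 -0.18 0 0;0.0147 -0.21 0 0;0.0168 -0.24 0 0;0.0168 -0.24 0 0"

```text
t: 15.53
position: [661.0, -168.1, 58.8]
ee_rot: [0.685, 0.729, -0.001, 0.001]
ft_force: [0.7, -2.5, 0.9]
width: 0.227
gripper_force: 78.9
```

```bash
python3 - <<'E'
from h import *
shot('w8');a=arm.snapshot('scene')[...,::-1];b=arm.snapshot('side')[...,::-1]
w=cv2.imread('pics/w8.png')
p=np.zeros((600,800,3),np.uint8)
p[:320,:400]=cv2.resize(a[200:280,255:355],(400,320),interpolation=2);p[:320,400:]=cv2.resize(b[165:245,310:410],(400,320),interpolation=2)
p[320:,:]=cv2.resize(w[0:140,120:520],(800,280));cv2.imwrite('pics/chk.png',p)
E
```

```text
15.5333 [ 661.  -168.1   58.8] [ 0.5  0.7 -0.5  1.6  0.4  0.9 -0.1] 93.57766339241572
```

View pics/chk.png

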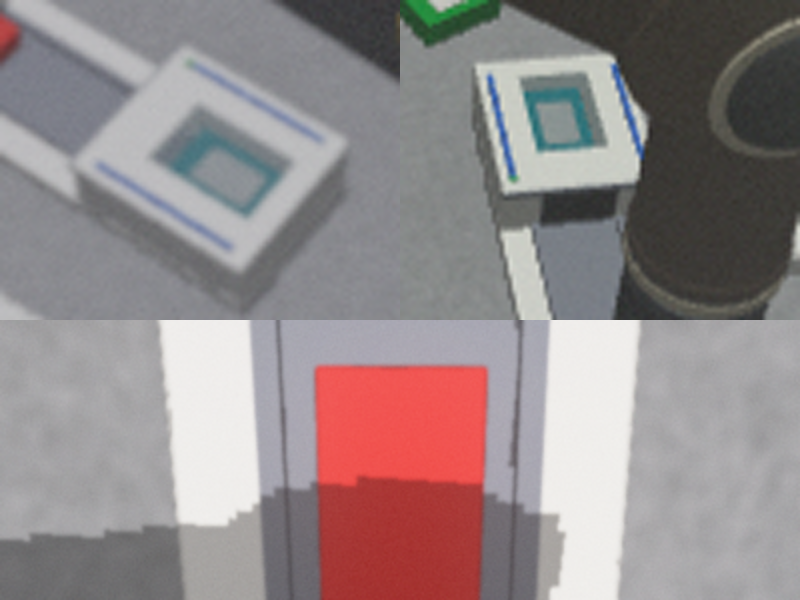

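The teal cassette shows through the window, and the port is closed by the black flap. I'll check its depth from both views (label at scene crop (235,173), side crop (558,122)).

```bash
python3 - <<'E'
from h import *
S=arm.camera_info("scene");D=arm.camera_info("side")
a=(255+235/4-.4,200+173/4-.4);b=(310+158/4-.4,165+122/4-.4)
print(tri([ray(S["K"],S["T"],a),ray(D["K"],D["T"],b)]),onz(S["K"],S["T"],a,36),onz(D["K"],D["T"],b,36))
print(arm.read_state()["position"],arm.read_state()["ft_force"])
E
```

```text
(array([640.1, 114.6,  35.5]), np.float64(2.639404895273497)) [637.8 115.7  36. ] [642.1 112.3  36. ]
[ 661.3 -161.1   58.9] [ 0.5  1.2 -0.9]
```

drive_tool --motion "0 0 0.05 0;0 0 0.1 0;0 0 0.1 0;-0.418 -0.187 0.1 -0.22;-0.418 -0.187 0.1 -0.22;-0.418 -0.187 0.1 -0.22;-0.418 -0.187 0.1 -0.22;-0.418 -0.187 0.1 -0.22;-0.418 -0.187 0.1 -0.22;-0.418 -0.187 0.1 -0.22"

```text
t: 16.52
position: [406.5, -273.6, 118.8]
ee_rot: [0.743, 0.669, -0.001, -0.001]
ft_force: [0.0, -0.0, -2.3]
width: 0.225
gripper_force: 79.1
```

drive_tool --motion "0 0 0 0;0 0 0 0;0 0 0 0"

```text
t: 16.77
position: [411.9, -272.1, 119.5]
ee_rot: [0.742, 0.67, 0.001, 0.001]
ft_force: [0.4, 0.7, -0.8]
width: 0.224
gripper_force: 79.1
```

drive_tool --motion "0 0 -0.05 0;0 0 -0.085 0;0 0 -0.105 0;0 0 -0.112 0;0 0 -0.112 0;0 0 -0.112 0"

```text
t: 17.27
position: [411.9, -272.0, 52.1]
ee_rot: [0.742, 0.67, 0.0, 0.0]
ft_force: [1.0, 0.5, -1.7]
width: 0.224
gripper_force: 79.1
```

```bash
python3 -c "
from h import *
redbar('w9',24)"
```

```text
17.2667 [ 411.9 -272.    52.1] [ 0.9  0.5 -0.5  2.1  0.4  0.7  0.1] 84.18029290317148
[  278    23    85   221 16442]
23 279 346 [ 404.7 -170.4] [ 432.5 -173.2]
35 278 362 [ 403.7 -174.9] [ 438.7 -178.4]
47 278 362 [ 403.  -179.4] [ 438.4 -183. ]
59 279 361 [ 402.8 -184.1] [ 437.7 -187.6]
71 279 361 [ 402.2 -188.8] [ 437.4 -192.4]
83 279 360 [ 401.5 -193.7] [ 436.6 -197.2]
95 280 360 [ 401.3 -198.6] [ 436.3 -202.1]
107 280 360 [ 400.7 -203.6] [ 436.  -207.2]
119 280 359 [ 400.  -208.7] [ 435.2 -212.2]
131 281 359 [ 399.7 -213.9] [ 434.8 -217.5]
143 281 359 [ 399.  -219.2] [ 434.4 -222.8]
155 281 358 [ 398.3 -224.6] [ 433.6 -228.1]
167 282 358 [ 398.  -230.1] [ 433.2 -233.7]
179 282 357 [ 397.3 -235.7] [ 432.4 -239.3]
191 282 357 [ 396.5 -241.4] [ 432. -245.]
203 283 356 [ 396.2 -247.3] [ 431.1 -250.8]
215 283 356 [ 395.5 -253.2] [ 430.6 -256.8]
227 283 356 [ 394.7 -259.3] [ 430.2 -262.9]
239 284 355 [ 394.3 -265.5] [ 429.3 -269.1]
```

drive_tool --motion "0 0 -0.003 0;0 0 -0.005 0;0 0 -0.005 0;0 0 -0.005 0"

```text
t: 17.65
position: [411.2, -273.1, 49.4]
ee_rot: [0.743, 0.67, 0.0, 0.001]
ft_force: [-0.1, -0.0, 1.7]
width: 0.223
gripper_force: 79.3
```

Contact. Release and retreat straight up.

drive_tool --motion "0 0 0 0;0 0 0 0;0 0 0 0;0 0 0 0;0 0 0 0;0 0 0 0;0 0 0.03 0;0 0 0.08 0;0 0 0.14 0;0 0 0.2 0" --jaw 100

```text
t: 18.48
position: [410.1, -272.2, 169.7]
ee_rot: [0.743, 0.67, 0.0, -0.001]
ft_force: [0.8, -0.9, 0.6]
width: 1.0
gripper_force: 0.0
```

drive_tool --motion "0 0 0.05 0;0 0 0.05 0;0 0 0.05 0;0 0 0.05 0"

```text
t: 18.82
position: [410.1, -272.8, 198.3]
ee_rot: [0.743, 0.669, -0.0, -0.0]
ft_force: [1.1, 0.9, -0.9]
width: 1.001
gripper_force: 0.0
```

```bash
python3 - <<'E'
from h import *
redbar('w10',21)
V=load('w10');h=cv2.cvtColor(cv2.imread('pics/w10.png'),cv2.COLOR_BGR2HSV)
m=cv2.inRange(h,(105,120,60),(120,255,255))|cv2.inRange(h,(0,130,50),(8,255,255));n,l,s,c=cv2.connectedComponentsWithStats(m);k=1+np.argmax(s[1:,4])
cn=max(cv2.findContours((l==k).astype(np.uint8),0,2)[0],key=cv2.contourArea)
print([onz(*V,p,3)[:2] for p in cv2.boxPoints(cv2.minAreaRect(cn))])
E
```

```text
18.8167 [ 410.1 -272.8  198.3] [ 1.   0.3 -0.6  1.9  0.2  1.   0.2] 84.05436346487421
[ 301   62   42  143 4816]
62 301 342 [ 404.1 -172. ] [ 438.5 -175.6]
74 301 342 [ 403.  -181.3] [ 437.7 -184.9]
86 301 342 [ 401.8 -190.7] [ 436.9 -194.4]
98 301 342 [ 400.7 -200.3] [ 436.1 -204. ]
110 301 341 [ 399.5 -210.1] [ 434.4 -213.7]
122 301 341 [ 398.4 -220.1] [ 433.6 -223.8]
134 301 341 [ 397.1 -230.3] [ 432.7 -234. ]
146 301 341 [ 395.9 -240.6] [ 431.8 -244.3]
158 302 340 [ 395.5 -251.3] [ 430.  -254.9]
170 302 340 [ 394.3 -262.1] [ 429.1 -265.7]
182 302 340 [ 393. -273.] [ 428.1 -276.7]
194 302 340 [ 391.7 -284.2] [ 427.2 -287.9]
[array([ 370.5, -138.1]), array([ 467.4, -145.2]), array([ 462.5, -342.9]), array([ 347.6, -335.2])]
```

The pusher lies flat within the pad, untouched by the gripper. Handing in.

```bash
python3 -c "
from station import arm
print(arm.close_job())"
```

```text
the job is handed in; nothing more can be done
None
```

The teal cassette is home against the back stop with the flap shut behind it, the pusher is back on its blue pad with the gripper clear, and the job is handed in at about 19 s (limit 59 s); I didn't re-measure the other two cassettes or the pen pot at the end.

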